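Put the bench supplies into their fitted holders

ROBOT

A 6-joint arm with a two-finger parallel gripper is mounted at the origin on a cart in front of the work surface, level with it; the furniture and walls round the work are solid. World frame = base frame: x ahead of the robot, y to its left, z up, the work surface at z = 0. Lengths are in m, angles in degrees, forces in N, time in s.
With the tool pointing down it reaches from about 0.375 to 0.9 m from the base axis. Payload 3.1 kg.
Tool frame: the origin (TCP) lies midway between the tips of the shut fingers; the grasp point (between the pads) lies 19 mm behind it; z points along the fingers, y is the line along which they close (so a half turn about z gives the same grasp; the last joint's range is limited). The gripper opens to 87 mm and grips with 3 to 60 N. Pads are 19 mm wide; open, the fingers measure 117 mm over their backs; the gripper's body (75 mm by 190 mm) begins 51 mm behind the grasp point.
Start: joints at [-79.784, 30.224, 82.088, -0, 67.689, -10.227], TCP at [0.218, -0.586, 0.199] pointing down, gripper open.
Joint ranges: [-176.69, 176.69], [-43.24, 126.21], [12.49, 139.97], [-82, 262], [0, 151.66], [-163.58, 163.58]. Speed limits (degrees/s): [159.86, 159.86, 180, 180, 180, 180].

INTERFACE

Orientations are given as a 3x3 rotation matrix whose columns are the frame's x, y, z axes.
In Python, from rig import monitor, vision, env gives the robot as it stands. The module is installed in compiled form; this text tells all that it offers.
- The arm moves only by the tool carry_out, never from a script. Its argument "increments" is a list of rows, each a list of 7 numbers: the finger opening in cm, from 0 to 8.7, then the shift along the tool's x, y, z in cm, then the turn, a rotation vector about the tool's x, y, z in rad. In form: [[jaw, dx, dy, dz, wx, wy, wz], ...]. A call has 1 to 12 rows; each row shifts and turns the commanded pose from where the row before left it, along the tool's axes as they then stand; what a row does not reach is not made up. A row lasts 1/12 s, in which the tool goes at most 41.7 mm and 7.16 degrees, less where a joint would pass 70% of its speed; a pose out of reach is approached as far as the arm can. A call is refused whole if a number of a shift passes 4.17 or a number of a turn 0.125, either way. A call with a gripper value outside its range is refused whole. The fingers move at their own pace and stop on an object; "force" is the grip in N (left out, the last holds). Time passes only in rows, so rows that do not move let the fingers close. It gives the time, the measured TCP pose, the force, the opening and the grip force at its end, in the units of the state.
- monitor.sense(): the state, without advancing time (a new reading comes with each control period).
- vision.camera(name): name is "scene" or "top"; returns the picture (400x640x3 uint8, blue, green, red); there is no depth.
- vision.camera_params(name): a dict with "fx", "fy", "cx", "cy" (pixels), "dist" ([k1, k2, p1, p2, k3] as OpenCV has them; the pictures are not rectified), "rvec" (rotation vector, rad) and "tvec" (3), from world to camera coordinates, as OpenCV has them. Camera axes: x right, y down, z forward; pixel columns grow to the right and rows downward; lengths in m; the calibration is good to about 2 mm. A picture is of the moment at which its call begins. camera_params takes no time and is no camera call.
- env.job_done(): hands the job in; it is judged then, once.
The state is a dict: "clock": time; "qpos": joint angles; "joint_velocities": joint speeds; "tau": joint torques, N m; "tcp_pos": TCP position; "ee_rot": TCP orientation; "contact_force": force on the tool from outside, world axes, zero at the start; "torque": the same for the moment, N m; "opening": finger opening in m; "grip_force": force on a finger pad.
Only numpy, scipy, OpenCV 4.12 (cv2) and the standard library are available. Lean on these libraries where they do the work, as an engineer would, in place of code of your own. Each camera call takes 0.05 s, during which the arm holds its last target. There are 200 camera calls.

TASK

Get the bench ready for the next run: put the small brown bottle, the roll of tape, the small carton and the large carton each into the grey holder on the worktop whose pocket fits its shape and size. Each must sit flat on the floor of its own pocket, right way up as it stands now, and be let go; do not tip the bottle over, and leave the tally counter and the marker pen where they are.

Things in the scene. Friction and masses are not known exactly. Their poses are not given: they have to be found in the camera images.
- amber_bottle: small brown bottle with a black cap standing upright, 30 mm diameter, 66 mm high, about 50 g; body round and 30 mm wide up to about 45 mm, cap narrower above. Loose. Origin: centre of its underside, z up
- tape_roll: roll of white tape lying flat, 60 mm diameter, 19 mm high, about 45 g; can be gripped across its outside. Loose. Origin: centre of its underside, z up
- small_carton: small orange-brown carton, closed and solid, 76 mm along its x, 42 mm along its y, 53 mm high, about 110 g. Loose. Origin: centre of its underside, z up
- large_carton: white carton, closed and solid, 63 mm along its x, 84 mm along its y, 47 mm high, about 100 g. Loose. Origin: centre of its underside, z up
- bottle_holder: small round holder for the bottle, grey plastic, fixed to the worktop. Origin: centre of its underside, on the worktop; pocket floor 4 mm above it, rim top 12 mm above it; round pocket 46 mm diameter, rim 5 mm thick, outside 56 mm, with two small 4 mm high screw ears along its y (out to about 42 mm from the centre)
- tape_dish: larger round shallow dish for the roll of tape, grey plastic, fixed to the worktop. Origin: centre of its underside, on the worktop; pocket floor 4 mm above it, rim top 9 mm above it; round pocket 76 mm diameter, rim 5 mm thick, outside 86 mm, two small 4 mm high screw ears along its y (out to about 57 mm from the centre)
- small_carton_holder: long narrow rectangular tray for the small carton, grey plastic, fixed to the worktop. Origin: centre of its underside, on the worktop; pocket floor 4 mm above it, rim top 12 mm above it; pocket 91 mm along its x, 57 mm along its y, rim 5 mm thick, screw ears at its x ends (out to about 65 mm from the centre). The carton's x lies along the tray's x, either way round
- large_carton_holder: larger rectangular tray for the large carton, grey plastic, fixed to the worktop. Origin: centre of its underside, on the worktop; pocket floor 4 mm above it, rim top 12 mm above it; pocket 79 mm along its x, 100 mm along its y, rim 5 mm thick, screw ears at its y ends (out to about 69 mm from the centre). The carton's x lies along the tray's x, either way round
- counter: beige tally counter lying at the left of the work, 98 mm along its x, 62 mm along its y, 16 mm high; not to be disturbed. Origin: centre of its underside
- marker: white marker pen with a black cap lying at the right of the work, 17 x 118 x 16 mm, long along its y; not to be disturbed. Origin: centre of its underside
Not all that is in view belongs to the job. What is shaped like the large_carton_holder but black is not meant. There is more than one size of the tape_roll; the job needs the largest.

How it is judged (in metres and radians):
At the end, for the whole second after the job is handed in: Each thing rests in its own holder: centre within 13 mm of the holder's centre, underside 1 to 7.5 mm above the holder's underside, upright within 0.1 rad, the cartons' x along the holder's x within 0.35 rad (either way round); at rest (horizontal distance between amber_bottle and bottle_holder below 0.013 m and z of amber_bottle in the frame of bottle_holder between 0.001 and 0.0075 m and angle between each of amber_bottle, tape_roll, small_carton, large_carton's own z axis and vertical below 0.1 rad and linear speed of each of amber_bottle, tape_roll, small_carton, large_carton below 0.02 m/s and angular speed of each of amber_bottle, tape_roll, small_carton, large_carton below 0.2 rad/s and horizontal distance between tape_roll and tape_dish below 0.013 m and z of tape_roll in the frame of tape_dish between 0.001 and 0.0075 m and horizontal distance between small_carton and small_carton_holder below 0.013 m and z of small_carton in the frame of small_carton_holder between 0.001 and 0.0075 m and angle between the x axis of small_carton and the x axis of small_carton_holder, either way round below 0.35 rad and horizontal distance between large_carton and large_carton_holder below 0.013 m and z of large_carton in the frame of large_carton_holder between 0.001 and 0.0075 m and angle between the x axis of large_carton and the x axis of large_carton_holder, either way round below 0.35 rad); the robot touches nothing.
It fails at once if the bottle is tipped over (more than 0.8 rad) (angle between amber_bottle's own z axis and vertical above 0.8 rad).
It fails at once if the tally counter is moved more than 20 mm (distance of counter from where it was at the start of the episode above 0.02 m).
It fails at once if the marker pen is moved more than 20 mm (distance of marker from where it was at the start of the episode above 0.02 m).
It also fails if it takes over 106 s, if anything falls off the work surface, if the arm or the gripper's body presses on something with over 40 N, if the wrist force passes 120 N, or if a joint passes its speed limit or range.

## Working session

There is one attempt and no reset: what is moved stays moved. The work goes in short steps, Python scripts to look and compute and a tool call to move; the robot and the scene stay as the last step left them, time stands still between calls to the robot, and variables do not carry over. Pictures are saved under pics/ and viewed, at most 14 in all, crops included, and the job is handed in when it is done.

Besides the shell and the picture viewer there is one more tool, called as name(argument=value, ...), one argument or row to a line, values as JSON. carry_out: Moves the arm, as the interface text tells. Its arguments: {"type":"object","properties":{"increments":{"type":"array"},"force":{"type":"number"}},"required":["increments"]}

```bash
mkdir -p pics; ls; python3 - <<'E'
from rig import monitor, vision, env
import cv2
for n in("scene","top"):
    cv2.imwrite(f"pics/{n}0.png",vision.camera(n)); print(n,vision.camera_params(n))
print(monitor.sense())
E
```

```text
pics
scene {'fx': 372.77790562171435, 'fy': 372.77790562171435, 'cx': 324.8137480717291, 'cy': 199.3294248302993, 'dist': array([-0.02853155,  0.        ,  0.        ,  0.        ,  0.        ]), 'rvec': array([ 1.93248282, -1.0878465 ,  0.59961303]), 'tvec': array([-0.23453624,  0.24853043,  0.80288926])}
top {'fx': 509.8643183891011, 'fy': 509.8643183891011, 'cx': 316.1646891796116, 'cy': 193.34363253672018, 'dist': array([0.01009579, 0.        , 0.        , 0.        , 0.        ]), 'rvec': array([ 2.12728382, -2.16943474,  0.15796277]), 'tvec': array([0.01206701, 0.46357774, 1.51497917])}
{'clock': 0.1, 'qpos': array([-7.97839923e+01,  3.02735492e+01,  8.21472429e+01, -7.72323761e-04,
        6.76883824e+01, -1.02251299e+01]), 'joint_velocities': array([-0.07216585, -0.10840703, -0.04382899, -0.04261265,  0.10254765,
       -0.00208984]), 'tau': array([-8.52072503e-05, -4.40986490e+01, -1.77150464e+01,  6.34216983e-02,
        5.33908478e-02, -5.05609114e-05]), 'tcp_pos': array([ 0.21820128, -0.58494706,  0.19838049]), 'ee_rot': array([[ 9.37029744e-01,  3.49249390e-01, -3.50223542e-04],
       [ 3.49249414e-01, -9.37027929e-01,  1.87303378e-03],
       [ 3.25986666e-04, -1.87740373e-03, -9.99998185e-01]]), 'contact_force': array([-0.40508584,  0.24273444, -0.0329016 ]), 'torque': array([ 0.02170379,  0.00720783, -0.009338  ]), 'grip_force': 0.0, 'opening': 0.0869755337148224}
```

View pics/top0.png

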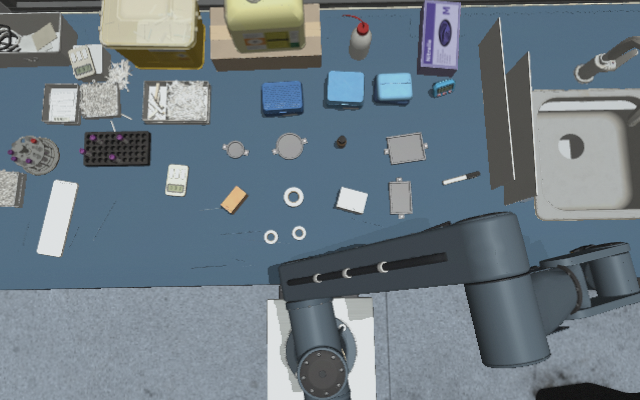

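View pics/scene0.png

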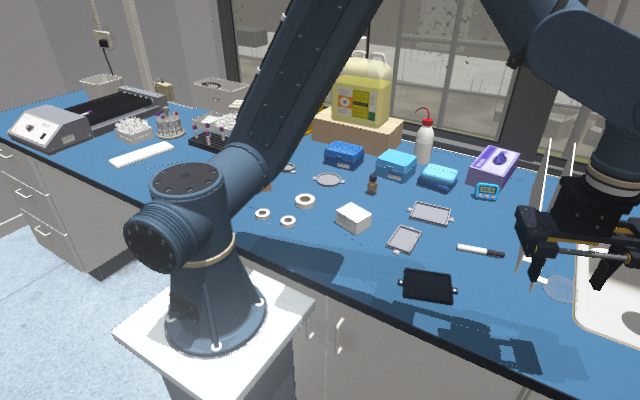

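Top view: bottle (341,142), bottle holder (235,149), tape dish (289,146), small carton (233,200), large carton (352,200), small carton tray (400,197), large carton tray (406,148), counter (177,180), marker (461,178). There are three tape candidates: (293,197), (270,237) and (299,233). The first looks largest. The black tray shows only in the scene view, at (428,286). I'll enlarge the area to confirm.

```bash
cat > h.py <<'E'
import numpy as np, cv2
from rig import monitor, vision, env
def ray(name,px):
    p=vision.camera_params(name); K=np.array([[p['fx'],0,p['cx']],[0,p['fy'],p['cy']],[0,0,1]])
    n=cv2.undistortPoints(np.array(px,float).reshape(-1,1,2),K,p['dist']).reshape(-1,2)
    R=cv2.Rodrigues(p['rvec'])[0]
    return -R.T@p['tvec'], np.c_[n,np.ones(len(n))]@R
def plane(name,px,z):
    o,d=ray(name,px); return o+d*((z-o[2])/d[:,2])[:,None]
E
python3 - <<'E'
from h import *
im=cv2.imread("pics/top0.png")
cv2.imwrite("pics/crop.png",cv2.resize(im[122:252,215:435],None,fx=3.6,fy=3.6,interpolation=cv2.INTER_CUBIC))
hsv=cv2.cvtColor(im,cv2.COLOR_BGR2HSV)
print("table hsv",hsv[170,320],hsv[215,380],"tray",hsv[197,400],hsv[146,289])
H,S,V=cv2.split(hsv)
m=((S<70)|(H<60)|((V<50))).astype(np.uint8)*255
m[:125]=0;m[225:]=0
n,l,st,c=cv2.connectedComponentsWithStats(m)
for i in range(1,n):
    if st[i,4]>30 and st[i,0]>140 and st[i,0]<480: 
        p=(l==i).astype(np.uint8); cn=max(cv2.findContours(p,0,1)[0],key=len)
        print(st[i],c[i].round(1),[np.round(v,1) for v in cv2.minAreaRect(cn)])
E
```

```text
table hsv [103  90 133] [103  89 132] tray [  0   0 163] [  0   0 157]
[271 132  37  28 674] [289.2 145.5] [array([289.2, 145.6]), array([27.8, 30.2]), np.float64(28.6)]
[ 384  132   44   33 1110] [405.7 147.9] [array([405.4, 147.9]), array([29.4, 44.1]), np.float64(81.9)]
[336 136  11  13 109] [341. 142.] [array([341., 142.]), array([12., 10.]), np.float64(90.0)]
[222 140  27  19 332] [234.9 148.9] [array([234.8, 148.8]), array([17.9, 25. ]), np.float64(76.0)]
[165 163  24  34 699] [176.6 179.8] [array([176.6, 179.6]), array([21.7, 32.9]), np.float64(7.1)]
[442 171  39  14 217] [461.1 177.7] [array([460.9, 177.8]), array([ 5.8, 39.3]), np.float64(76.0)]
[388 177  25  42 816] [400.2 197.4] [array([400.3, 197.5]), array([41.4, 22.7]), np.float64(85.9)]
[220 185  29  30 462] [234.1 199.6] [array([234.1, 199.8]), array([17.5, 26.6]), np.float64(39.8)]
[283 186  21  22 287] [293.  196.5] [array([293. , 196.5]), array([20.6, 20.1]), np.float64(63.4)]
[335 186  33  29 668] [351.4 200.2] [array([351.4, 200.1]), array([28.9, 23.3]), np.float64(14.0)]
[452 212  67  13 613] [490.8 219.2] [array([485., 218.]), array([12., 66.]), np.float64(90.0)]
```

View pics/crop.png

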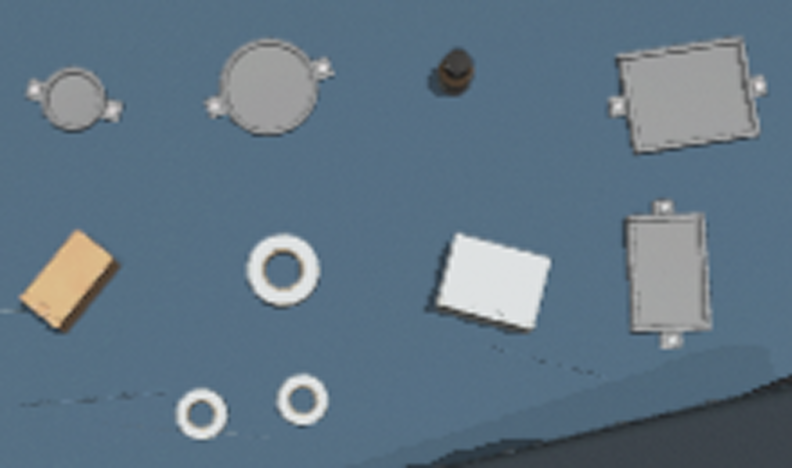

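The crop confirms it: the roll at (293,197) has a clearly larger outside than the two at (270,237) and (299,233), so it's the one meant. The grey tray at (406,148), with ears on its short ends along image x, is the large carton tray, and the grey one at (400,197) is the small carton's.

```bash
python3 - <<'E'
from h import *
im=cv2.imread("pics/top0.png"); k=6
big=cv2.resize(im,None,fx=k,fy=k,interpolation=cv2.INTER_CUBIC)
H,S,V=cv2.split(cv2.cvtColor(big,cv2.COLOR_BGR2HSV))
def go(nm,m,box,z,open_=0,cam="top"):
    x0,y0,x1,y1=[v*k for v in box]; q=np.zeros(m.shape,np.uint8); q[y0:y1,x0:x1]=m[y0:y1,x0:x1]*255
    if open_: q=cv2.morphologyEx(q,cv2.MORPH_OPEN,np.ones((open_,open_),np.uint8))
    cn=max(cv2.findContours(q,0,cv2.CHAIN_APPROX_NONE)[0],key=cv2.contourArea).reshape(-1,2)
    px=(cn+.5)/k-.5
    w=plane(cam,px,z)[:,:2]*1000
    (c,s,a)=cv2.minAreaRect(w.astype(np.float32)); cc,r=cv2.minEnclosingCircle(w.astype(np.float32))
    M=cv2.moments(w.astype(np.float32).reshape(-1,1,2)); 
    print(nm,"rect c",np.round(c,1),"size",np.round(s,1),"ang",round(a,1),"| circ",np.round(cc,1),round(r,1),"| centroid",round(M['m10']/M['m00'],1),round(M['m01']/M['m00'],1))
grey=(S<60)
go("bottle_holder ears",grey,(215,135,255,163),.008); go("bottle_holder",grey,(215,135,255,163),.012,45)
go("dish ears",grey,(265,125,315,165),.006); go("dish",grey,(265,125,315,165),.009,45)
go("LCH ears",grey,(378,125,436,170),.010); go("LCH",grey,(378,125,436,170),.012,55)
go("SCH ears",grey,(382,172,420,222),.010); go("SCH",grey,(382,172,420,222),.012,55)
go("LC top",(S<70)&(V>190),(330,180,372,220),.047,9)
go("SC top",(H<40)&(S>60)&(V>160),(215,180,255,220),.053,9)
go("tape",(S<70)&(V>150),(280,183,308,211),.019,9)
go("bottle dark",(H<60)|(H>130)|(V<95),(334,132,350,152),.03,9)
E
python3 - <<'E'
from h import *
t=cv2.imread("pics/top0.png")[125:160,325:360]; s=cv2.imread("pics/scene0.png")[165:205,350:395]
cv2.imwrite("pics/bot.png",np.hstack([cv2.resize(t,(390,390),interpolation=0),cv2.resize(s,(405,360),interpolation=0)[:360] if 0 else cv2.resize(s,(405,390),interpolation=0)]))
E
```

```text
bottle_holder ears rect c [611.4 252.9] size [80.7 57.8] ang 42.5 | circ [610.8 253.6] 43.5 | centroid 612.2 253.6
bottle_holder rect c [611.7 253.5] size [52.6 55.6] ang 0.0 | circ [610.6 253.5] 32.9 | centroid 611.6 253.5
dish ears rect c [619.4  84. ] size [90.  95.6] ang 61.2 | circ [619.7  84.1] 58.8 | centroid 620.6 84.5
dish rect c [619.9  84.5] size [86.6 84.3] ang 88.9 | circ [619.3  84.4] 49.6 | centroid 619.9 84.5
LCH ears rect c [ 605.  -278.5] size [ 93.  140.7] ang 7.4 | circ [ 605.8 -278.9] 71.3 | centroid 605.3 -279.5
LCH rect c [ 605.  -279.5] size [ 92.3 119.7] ang 6.9 | circ [ 605.  -279.5] 69.5 | centroid 605.0 -279.5
SCH ears rect c [ 449.1 -255.5] size [130.3  71.4] ang 0.8 | circ [ 449.  -253.7] 65.2 | centroid 449.7 -255.5
SCH rect c [ 449.9 -255.1] size [ 70.8 102.8] ang 89.7 | circ [ 449.8 -255.3] 60.7 | centroid 449.9 -255.2
LC top rect c [ 440.5 -104.1] size [81.6 61.4] ang 74.3 | circ [ 441.1 -103.9] 49.2 | centroid 440.8 -104.0
SC top rect c [448.9 251.9] size [40.2 75.1] ang 50.9 | circ [448.5 251.6] 40.6 | centroid 449.1 251.8
tape rect c [458.8  73.5] size [62.  61.6] ang 25.7 | circ [458.2  73.3] 31.7 | centroid 458.5 73.4
bottle dark rect c [621.2 -75.4] size [33.4 44.9] ang 44.4 | circ [624.1 -72.6] 22.9 | centroid 622.2 -74.5
```

View pics/bot.png

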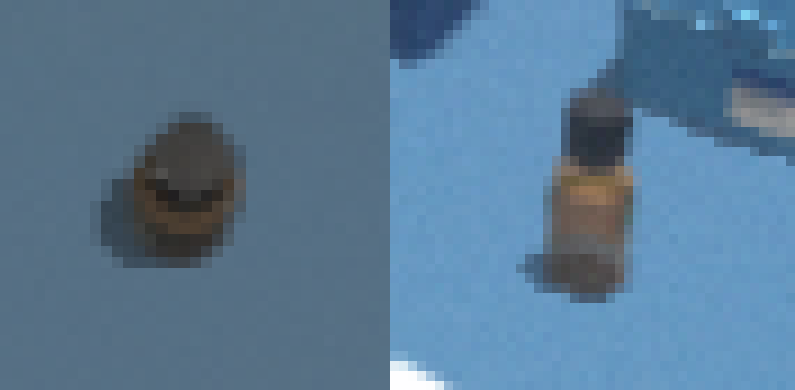

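```bash
cat > go.py <<'E'
import sys
from h import *
from scipy.spatial.transform import Rotation as R
x,y,z,yaw=map(float,sys.argv[1:5])   # mm, deg of tool y (mod 180)
s=monitor.sense(); M=s['ee_rot']; cur=np.degrees(np.arctan2(M[1,1],M[0,1]))
d=(yaw-cur+90)%180-90
M2=R.from_euler('z',d,degrees=True).as_matrix()@M
print("wz rad",round(-np.radians(d),3),"then shift cm",(M2.T@(np.array([x,y,z])/1000-s['tcp_pos'])*100).round(2),"q6",s['qpos'][5].round(1),"->",(s['qpos'][5]-d).round(1),"t",s['clock'])
E
python3 - <<'E'
from h import *
print(plane("top",[(341.8,138.0)],.066),plane("top",[(341.2,148.0)],0))
print(plane("scene",[(372.8,175.0)],.066))
E
python3 go.py 441 -104 130 -15.7
```

```text
[[ 0.62628793 -0.07759163  0.066     ]] [[ 0.61097539 -0.07870448  0.        ]]
[[ 0.62601201 -0.07572623  0.066     ]]
wz rad -0.94 then shift cm [52.33  8.45  6.84] q6 -10.2 -> -64.1 t 0.1
```

Bottle at (626,-77) mm, and both views agree within 2 mm. Large carton first.

carry_out(
  increments=[
    [8.7,0,0,0.6,0,0,-0.1175],
    [8.7,0,0,0.6,0,0,-0.1175],
    [8.7,0,0,0.6,0,0,-0.1175],
    [8.7,0,0,0.6,0,0,-0.1175],
    [8.7,0,0,0.6,0,0,-0.1175],
    [8.7,0,0,0.6,0,0,-0.1175],
    [8.7,0,0,0.6,0,0,-0.1175],
    [8.7,0,0,0.6,0,0,-0.1175],
  ],
)

```text
clock: 0.77
tcp_pos: [0.2182, -0.5852, 0.1504]
ee_rot: [[0.265, 0.964, -0.0], [0.964, -0.265, 0.001], [0.001, -0.001, -1.0]]
contact_force: [0.2, 0.1, 0.5]
opening: 0.0872
grip_force: 0.0
```

carry_out(
  increments=[
    [8.7,2.6,0.42,0,0,0,0],
    [8.7,2.6,0.42,0,0,0,0],
    [8.7,2.6,0.42,0,0,0,0],
    [8.7,2.6,0.42,0,0,0,0],
    [8.7,2.6,0.42,0,0,0,0],
    [8.7,2.6,0.42,0,0,0,0],
    [8.7,2.6,0.42,0,0,0,0],
    [8.7,2.6,0.42,0,0,0,0],
    [8.7,2.6,0.42,0,0,0,0],
    [8.7,2.6,0.42,0,0,0,0],
  ],
)

```text
clock: 1.6
tcp_pos: [0.3293, -0.3452, 0.151]
ee_rot: [[0.271, 0.963, -0.0], [0.963, -0.271, 0.001], [0.0, -0.0, -1.0]]
contact_force: [-0.0, 0.1, -0.3]
opening: 0.0873
grip_force: 0.0
```

carry_out(
  increments=[
    [8.7,2.6,0.42,0,0,0,0],
    [8.7,2.6,0.42,0,0,0,0],
    [8.7,2.6,0.42,0,0,0,0],
    [8.7,2.6,0.42,0,0,0,0],
    [8.7,2.6,0.42,0,0,0,0],
    [8.7,2.6,0.42,0,0,0,0],
    [8.7,2.6,0.42,0,0,0,0],
    [8.7,2.6,0.42,0,0,0,0],
    [8.7,2.6,0.42,0,0,0,0],
    [8.7,2.6,0.42,0,0,0,0],
    [8.7,0,0,0,0,0,0],
    [8.7,0,0,0,0,0,0],
  ],
)

```text
clock: 2.6
tcp_pos: [0.4399, -0.1066, 0.1511]
ee_rot: [[0.267, 0.964, -0.001], [0.964, -0.267, 0.0], [-0.0, -0.001, -1.0]]
contact_force: [0.3, 0.0, 0.6]
opening: 0.087
grip_force: 0.0
```

```bash
python3 go.py 441 -104 15 -15.7
```

```text
wz rad 0.003 then shift cm [ 0.28  0.04 13.61] q6 -12.3 -> -12.1 t 2.6
```

carry_out(
  increments=[
    [8.7,0.28,0.04,2.0,0,0,0],
    [8.7,0,0,2.5,0,0,0],
    [8.7,0,0,2.5,0,0,0],
    [8.7,0,0,2.5,0,0,0],
    [8.7,0,0,2.0,0,0,0],
    [8.7,0,0,1.4,0,0,0],
    [8.7,0,0,0.7,0,0,0],
    [5,0,0,0,0,0,0],
    [5,0,0,0,0,0,0],
    [5,0,0,0,0,0,0],
    [5,0,0,0,0,0,0],
    [5,0,0,0,0,0,0],
  ],
  force=15,
)

```text
clock: 3.6
tcp_pos: [0.4415, -0.1055, 0.0161]
ee_rot: [[0.271, 0.963, 0.002], [0.963, -0.271, -0.001], [-0.0, 0.002, -1.0]]
contact_force: [1.2, -1.1, 2.3]
opening: 0.0617
grip_force: 15.7
```

carry_out(
  increments=[
    [5,0,0,0,0,0,0],
    [5,0,0,-1.0,0,0,0],
    [5,0,0,-2,0,0,0],
    [5,0,0,-2,0,0,0],
    [5,0,0,-2,0,0,0],
    [5,0,0,-2,0,0,0],
    [5,0,0,-1,0,0,0],
  ],
)

```text
clock: 4.18
tcp_pos: [0.4419, -0.1054, 0.1175]
ee_rot: [[0.27, 0.963, 0.003], [0.963, -0.27, -0.002], [-0.001, 0.004, -1.0]]
contact_force: [0.6, -0.3, -1.5]
opening: 0.0614
grip_force: 15.0
```

```bash
python3 go.py 605 -279.5 19 7
```

```text
wz rad -0.396 then shift cm [-19.27  14.03   9.91] q6 -11.9 -> -34.6 t 4.1833
```

carry_out(
  increments=[
    [5,0,0,0,0,0,-0.099],
    [5,0,0,0,0,0,-0.099],
    [5,0,0,0,0,0,-0.099],
    [5,0,0,0,0,0,-0.099],
    [5,-2.41,1.75,0,0,0,0],
    [5,-2.41,1.75,0,0,0,0],
    [5,-2.41,1.75,0,0,0,0],
    [5,-2.41,1.75,0,0,0,0],
    [5,-2.41,1.75,0,0,0,0],
    [5,-2.41,1.75,0,0,0,0],
    [5,-2.41,1.75,0,0,0,0],
    [5,-2.41,1.75,0,0,0,0],
  ],
)

```text
clock: 5.18
tcp_pos: [0.6039, -0.2801, 0.1152]
ee_rot: [[-0.122, 0.993, -0.001], [0.993, 0.122, 0.0], [0.0, -0.0, -1.0]]
contact_force: [-0.1, 0.4, -0.0]
opening: 0.0616
grip_force: 15.0
```

carry_out(
  increments=[
    [5,0,0,0,0,0,0],
    [5,0,0,1,0,0,0],
    [5,0,0,2,0,0,0],
    [5,0,0,2,0,0,0],
    [5,0,0,1.5,0,0,0],
    [5,0,0,0,0,0,0],
    [5,0,0,0,0,0,0],
  ],
)

```text
clock: 5.77
tcp_pos: [0.6015, -0.2775, 0.0488]
ee_rot: [[-0.122, 0.992, -0.004], [0.992, 0.122, 0.003], [0.003, -0.004, -1.0]]
contact_force: [0.7, -0.8, 0.2]
opening: 0.0617
grip_force: 15.0
```

```bash
python3 go.py 605 -279.5 19 7; python3 - <<'E'
from h import *
cv2.imwrite("pics/s1.png",vision.camera("scene"))
E
```

```text
wz rad 0.0 then shift cm [-0.25  0.33  2.98] q6 -41.4 -> -41.4 t 5.7667
```

View pics/s1.png

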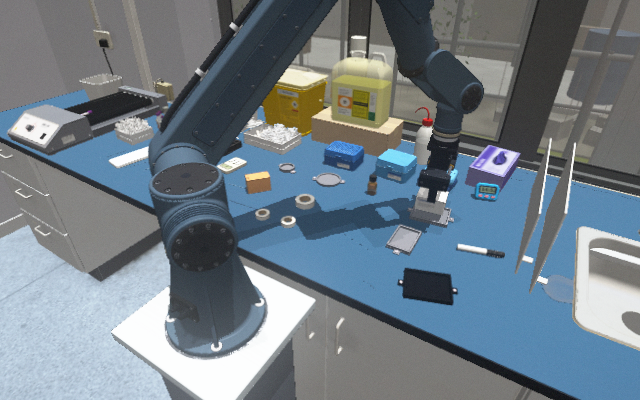

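The large carton (431,205) is gripped upright over the grey tray, so I'll lower it.

carry_out(
  increments=[
    [5,-0.12,0.16,0.5,0,0,0],
    [5,-0.13,0.17,0.8,0,0,0],
    [5,0,0,0.8,0,0,0],
    [5,0,0,0.5,0,0,0],
    [5,0,0,0.2,0,0,0],
    [5,0,0,0,0,0,0],
    [5,0,0,0,0,0,0],
  ],
)

```text
clock: 6.4
tcp_pos: [0.6071, -0.2816, 0.0221]
ee_rot: [[-0.122, 0.993, 0.0], [0.993, 0.122, 0.0], [0.0, 0.0, -1.0]]
contact_force: [-0.0, -0.6, -0.8]
opening: 0.0618
grip_force: 15.0
```

carry_out(
  increments=[
    [5,0,0,0.1,0,0,0],
    [5,0,0,0.1,0,0,0],
    [5,0,0,0,0,0,0],
    [7.8,0,0,0,0,0,0],
    [7.8,0,0,0,0,0,0],
    [7.8,0,0,0,0,0,0],
    [7.8,0,0,0,0,0,0],
  ],
)

```text
clock: 6.98
tcp_pos: [0.607, -0.2815, 0.0201]
ee_rot: [[-0.122, 0.993, -0.0], [0.993, 0.122, 0.0], [0.0, -0.0, -1.0]]
contact_force: [0.2, -0.1, 0.3]
opening: 0.0758
grip_force: 0.0
```

carry_out(
  increments=[
    [7.8,0,0,-1,0,0,0],
    [7.8,0,0,-2,0,0,0],
    [7.8,0,0,-2,0,0,0],
    [7.8,0,0,-2,0,0,0],
    [7.8,0,0,-2,0,0,0],
    [7.8,0,0,-2,0,0,0],
    [7.8,0,0,0,0,0,0],
  ],
)

```text
clock: 7.57
tcp_pos: [0.6099, -0.2834, 0.1357]
ee_rot: [[-0.122, 0.993, 0.008], [0.993, 0.122, -0.005], [-0.006, 0.007, -1.0]]
contact_force: [1.4, -0.5, 0.2]
opening: 0.0779
grip_force: 0.0
```

```bash
python3 go.py 449 252 14 50.9
```

```text
wz rad -0.766 then shift cm [46.33 31.31 12.11] q6 -41.4 -> -85.3 t 7.5667
```

carry_out(
  increments=[
    [7.8,0,0,0,0,0,-0.1094],
    [7.8,0,0,0,0,0,-0.1094],
    [7.8,0,0,0,0,0,-0.1094],
    [7.8,0,0,0,0,0,-0.1094],
    [7.8,0,0,0,0,0,-0.1094],
    [7.8,0,0,0,0,0,-0.1094],
    [7.8,0,0,0,0,0,-0.1094],
    [7.8,0,0,0,0,0,0],
  ],
)

```text
clock: 8.23
tcp_pos: [0.6066, -0.2813, 0.1297]
ee_rot: [[-0.777, 0.63, -0.001], [0.63, 0.777, 0.001], [0.001, -0.0, -1.0]]
contact_force: [-0.4, -0.1, -0.2]
opening: 0.0782
grip_force: 0.0
```

carry_out(
  increments=[
    [7.8,2.32,1.57,0,0,0,0],
    [7.8,2.32,1.57,0,0,0,0],
    [7.8,2.32,1.57,0,0,0,0],
    [7.8,2.32,1.57,0,0,0,0],
    [7.8,2.32,1.57,0,0,0,0],
    [7.8,2.32,1.57,0,0,0,0],
    [7.8,2.32,1.57,0,0,0,0],
    [7.8,2.32,1.57,0,0,0,0],
    [7.8,2.32,1.57,0,0,0,0],
    [7.8,2.32,1.57,0,0,0,0],
    [7.8,2.32,1.57,0,0,0,0],
    [7.8,2.32,1.57,0,0,0,0],
  ],
)

```text
clock: 9.23
tcp_pos: [0.5093, 0.0415, 0.1302]
ee_rot: [[-0.773, 0.634, -0.0], [0.634, 0.773, 0.0], [0.0, 0.0, -1.0]]
contact_force: [0.2, -0.4, -0.1]
opening: 0.0779
grip_force: 0.0
```

carry_out(
  increments=[
    [7.8,2.32,1.57,0,0,0,0],
    [7.8,2.32,1.57,0,0,0,0],
    [7.8,2.32,1.57,0,0,0,0],
    [7.8,2.32,1.57,0,0,0,0],
    [7.8,2.32,1.57,0,0,0,0],
    [7.8,2.32,1.57,0,0,0,0],
    [7.8,1.5,1,0,0,0,0],
    [7.8,0.8,0.5,0,0,0,0],
    [7.8,0,0,0,0,0,0],
    [7.8,0,0,0,0,0,0],
  ],
)

```text
clock: 10.07
tcp_pos: [0.4531, 0.2272, 0.1302]
ee_rot: [[-0.776, 0.631, 0.0], [0.631, 0.776, -0.001], [-0.0, -0.0, -1.0]]
contact_force: [0.2, 0.2, -0.0]
opening: 0.0781
grip_force: 0.0
```

```bash
python3 go.py 449 252 15 50.9
```

```text
wz rad -0.001 then shift cm [ 1.89  1.67 11.52] q6 -36.8 -> -36.9 t 10.0667
```

carry_out(
  increments=[
    [7.8,0.95,0.84,0,0,0,0],
    [7.8,0.94,0.83,0,0,0,0],
    [7.8,0,0,2.0,0,0,0],
    [7.8,0,0,2.5,0,0,0],
    [7.8,0,0,2.5,0,0,0],
    [7.8,0,0,2.0,0,0,0],
    [7.8,0,0,1.5,0,0,0],
    [7.8,0,0,0.7,0,0,0],
    [7.8,0,0,0.3,0,0,0],
    [7.8,0,0,0,0,0,0],
    [3,0,0,0,0,0,0],
    [3,0,0,0,0,0,0],
  ],
)

```text
clock: 11.07
tcp_pos: [0.4498, 0.2524, 0.0162]
ee_rot: [[-0.776, 0.631, 0.002], [0.631, 0.776, 0.001], [-0.001, 0.002, -1.0]]
contact_force: [0.2, -0.3, -0.1]
opening: 0.0713
grip_force: 0.0
```

carry_out(
  increments=[
    [3,0,0,0,0,0,0],
    [3,0,0,0,0,0,0],
    [3,0,0,0,0,0,0],
    [3,0,0,0,0,0,0],
    [3,0,0,0,0,0,0],
    [3,0,0,0,0,0,0],
  ],
)

```text
clock: 11.57
tcp_pos: [0.4491, 0.2524, 0.0155]
ee_rot: [[-0.776, 0.631, 0.0], [0.631, 0.776, 0.0], [-0.0, 0.0, -1.0]]
contact_force: [-0.5, 1.2, 2.0]
opening: 0.0399
grip_force: 15.0
```

carry_out(
  increments=[
    [3,0,0,-1.0,0,0,0],
    [3,0,0,-2,0,0,0],
    [3,0,0,-2,0,0,0],
    [3,0,0,-2,0,0,0],
    [3,0,0,-2,0,0,0],
    [3,0,0,-2,0,0,0],
    [3,0,0,0,0,0,0],
  ],
)

```text
clock: 12.15
tcp_pos: [0.4513, 0.2531, 0.1291]
ee_rot: [[-0.776, 0.631, 0.007], [0.631, 0.776, 0.002], [-0.004, 0.006, -1.0]]
contact_force: [0.6, -0.4, -1.3]
opening: 0.0399
grip_force: 15.0
```

```bash
python3 go.py 450 -255.2 19 90.5
```

```text
wz rad -0.691 then shift cm [  0.62 -50.9   10.69] q6 -34.0 -> -73.6 t 12.15
```

carry_out(
  increments=[
    [3,0,0,0,0,0,-0.1152],
    [3,0,0,0,0,0,-0.1152],
    [3,0,0,0,0,0,-0.1152],
    [3,0,0,0,0,0,-0.1152],
    [3,0,0,0,0,0,-0.1152],
    [3,0,0,0,0,0,-0.1152],
    [3,0,0,0,0,0,0],
  ],
)

```text
clock: 12.73
tcp_pos: [0.4483, 0.252, 0.1247]
ee_rot: [[-1.0, -0.01, -0.001], [-0.01, 1.0, -0.0], [0.001, -0.0, -1.0]]
contact_force: [0.2, -0.3, -1.0]
opening: 0.0398
grip_force: 15.0
```

carry_out(
  increments=[
    [3,0,-1.5,0,0,0,0],
    [3,0,-2.5,0,0,0,0],
    [3,0,-2.5,0,0,0,0],
    [3,0,-2.5,0,0,0,0],
    [3,0,-2.5,0,0,0,0],
    [3,0,-2.5,0,0,0,0],
    [3,0,-2.5,0,0,0,0],
    [3,0,-2.5,0,0,0,0],
    [3,0,-2.5,0,0,0,0],
    [3,0,-2.5,0,0,0,0],
    [3,0,-2.5,0,0,0,0],
    [3,0,-2.5,0,0,0,0],
  ],
)

```text
clock: 13.73
tcp_pos: [0.4508, -0.0388, 0.125]
ee_rot: [[-1.0, -0.005, -0.001], [-0.005, 1.0, 0.0], [0.001, 0.0, -1.0]]
contact_force: [0.5, -0.3, -0.0]
opening: 0.0398
grip_force: 15.0
```

carry_out(
  increments=[
    [3,0,-2.5,0,0,0,0],
    [3,0,-2.5,0,0,0,0],
    [3,0,-2.5,0,0,0,0],
    [3,0,-2.5,0,0,0,0],
    [3,0,-2.5,0,0,0,0],
    [3,0,-2.5,0,0,0,0],
    [3,0,-2.5,0,0,0,0],
    [3,0,-2.5,0,0,0,0],
    [3,0,-1.4,0,0,0,0],
    [3,0,-0.5,0,0,0,0],
    [3,0,0,0,0,0,0],
    [3,0,0,0,0,0,0],
  ],
)

```text
clock: 14.73
tcp_pos: [0.4525, -0.2554, 0.1249]
ee_rot: [[-1.0, -0.007, -0.001], [-0.007, 1.0, 0.002], [0.001, 0.002, -1.0]]
contact_force: [-0.3, 0.4, -0.3]
opening: 0.0399
grip_force: 15.0
```

```bash
python3 go.py 450 -255.2 19 90.5
```

```text
wz rad -0.001 then shift cm [ 0.23  0.   10.59] q6 -132.2 -> -132.3 t 14.7333
```

carry_out(
  increments=[
    [3,0.2,0,1,0,0,0],
    [3,0,0,2,0,0,0],
    [3,0,0,2,0,0,0],
    [3,0,0,2,0,0,0],
    [3,0,0,1,0,0,0],
    [3,0,0,0,0,0,0],
    [3,0,0,0,0,0,0],
    [3,0,0,1,0,0,0],
    [3,0,0,0.8,0,0,0],
    [3,0,0,0.5,0,0,0],
    [3,0,0,0,0,0,0],
    [3,0,0,0,0,0,0],
  ],
)

```text
clock: 15.73
tcp_pos: [0.451, -0.2567, 0.022]
ee_rot: [[-1.0, -0.008, -0.0], [-0.008, 1.0, 0.0], [0.0, 0.0, -1.0]]
contact_force: [0.1, -0.1, 0.2]
opening: 0.04
grip_force: 15.0
```

carry_out(
  increments=[
    [3,0,0,0.15,0,0,0],
    [3,0,0,0.1,0,0,0],
    [3,0,0,0,0,0,0],
    [5.6,0,0,0,0,0,0],
    [5.6,0,0,0,0,0,0],
    [5.6,0,0,0,0,0,0],
    [5.6,0,0,0,0,0,0],
    [5.6,0,0,0,0,0,0],
  ],
)

```text
clock: 16.4
tcp_pos: [0.4511, -0.2568, 0.0197]
ee_rot: [[-1.0, -0.008, -0.0], [-0.008, 1.0, 0.0], [0.0, 0.0, -1.0]]
contact_force: [-0.0, 0.7, -0.7]
opening: 0.0547
grip_force: 0.0
```

carry_out(
  increments=[
    [5.6,0,0,-1,0,0,0],
    [5.6,0,0,-2,0,0,0],
    [5.6,0,0,-2,0,0,0],
    [5.6,0,0,-2,0,0,0],
    [5.6,0,0,-2,0,0,0],
    [5.6,0,0,-2,0,0,0],
    [5.6,0,0,0,0,0,0],
    [5.6,0,0,0,0,0,0],
  ],
)

```text
clock: 17.07
tcp_pos: [0.4518, -0.2573, 0.1313]
ee_rot: [[-1.0, -0.008, 0.003], [-0.008, 1.0, -0.002], [-0.002, -0.002, -1.0]]
contact_force: [-0.3, -0.4, -0.1]
opening: 0.0559
grip_force: 0.0
```

```bash
python3 go.py 458.5 73.5 7 90
```

```text
wz rad 0.008 then shift cm [-0.64 33.11 12.35] q6 -132.5 -> -132.0 t 17.0667
```

carry_out(
  increments=[
    [8,-0.6,2.5,0,0,0,0.008],
    [8,0,2.8,0,0,0,0],
    [8,0,2.8,0,0,0,0],
    [8,0,2.8,0,0,0,0],
    [8,0,2.8,0,0,0,0],
    [8,0,2.8,0,0,0,0],
    [8,0,2.8,0,0,0,0],
    [8,0,2.8,0,0,0,0],
    [8,0,2.8,0,0,0,0],
    [8,0,2.8,0,0,0,0],
    [8,0,2.8,0,0,0,0],
    [8,0,1.8,0,0,0,0],
  ],
)

```text
clock: 18.07
tcp_pos: [0.4552, 0.0686, 0.1287]
ee_rot: [[-1.0, -0.001, -0.003], [-0.001, 1.0, 0.001], [0.003, 0.001, -1.0]]
contact_force: [0.4, 0.5, -0.3]
opening: 0.0801
grip_force: 0.0
```

carry_out(
  increments=[
    [8,0,0.8,0,0,0,0],
    [8,0,0,1.5,0,0,0],
    [8,0,0,2,0,0,0],
    [8,0,0,2,0,0,0],
    [8,0,0,2,0,0,0],
    [8,0,0,1,0,0,0],
    [8,0,0,0,0,0,0],
    [8,0,0,0,0,0,0],
  ],
)

```text
clock: 18.73
tcp_pos: [0.4561, 0.0739, 0.0439]
ee_rot: [[-1.0, 0.0, -0.003], [0.0, 1.0, 0.0], [0.003, 0.0, -1.0]]
contact_force: [0.1, -0.4, -0.6]
opening: 0.0801
grip_force: 0.0
```

```bash
python3 go.py 458.5 73.5 7 90
```

```text
wz rad -0.0 then shift cm [-0.25 -0.04  3.69] q6 -94.7 -> -94.7 t 18.7333
```

carry_out(
  increments=[
    [8,-0.25,0,1.5,0,0,0],
    [8,0,0,1.2,0,0,0],
    [8,0,0,0.7,0,0,0],
    [8,0,0,0.3,0,0,0],
    [8,0,0,0,0,0,0],
    [5,0,0,0,0,0,0],
    [5,0,0,0,0,0,0],
    [5,0,0,0,0,0,0],
    [5,0,0,0,0,0,0],
    [5,0,0,0,0,0,0],
  ],
)

```text
clock: 19.57
tcp_pos: [0.4596, 0.0743, 0.0081]
ee_rot: [[-1.0, -0.0, 0.001], [-0.0, 1.0, -0.0], [-0.001, -0.0, -1.0]]
contact_force: [-0.4, 0.7, 0.0]
opening: 0.0548
grip_force: 0.0
```

carry_out(
  increments=[
    [5,0,0,-0.5,0,0,0],
    [5,0,0,-1,0,0,0],
    [5,0,0,-1,0,0,0],
    [5,0,0,-1,0,0,0],
    [5,0,0,-1,0,0,0],
    [5,0,0,0,0,0,0],
  ],
)

```text
clock: 20.07
tcp_pos: [0.4605, 0.0743, 0.0545]
ee_rot: [[-1.0, -0.0, 0.003], [-0.0, 1.0, -0.0], [-0.003, -0.0, -1.0]]
contact_force: [0.4, 0.0, -0.9]
opening: 0.0499
grip_force: 0.0
```

```bash
python3 go.py 620 84.5 11 90;  python3 - <<'E'
from h import *
im=vision.camera("scene")
cv2.imwrite("pics/s2.png",cv2.resize(im[120:320,230:500],None,fx=2.9,fy=2.9))
E
```

```text
wz rad 0.0 then shift cm [-15.93   1.02   4.4 ] q6 -94.6 -> -94.6 t 20.0667
```

View pics/s2.png

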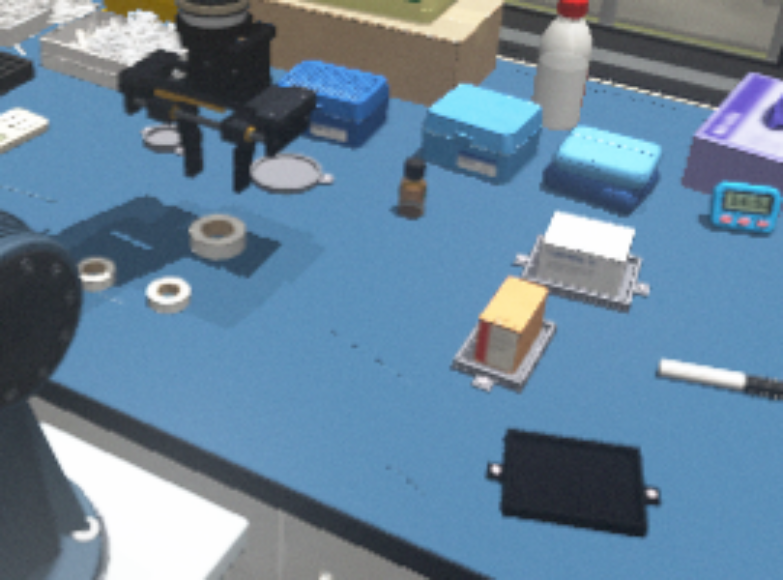

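The crop shows both cartons in their trays. The fingers slipped over the top of the tape roll, which still lies at (305,202) in the scene picture. I'll grip it lower.

carry_out(
  increments=[
    [8,0.15,0,0,0,0,0],
    [8,0,0,0,0,0,0],
    [8,0,0,0,0,0,0],
    [8,0,0,0,0,0,0],
    [8,0,0,1.5,0,0,0],
    [8,0,0,2,0,0,0],
    [8,0,0,1,0,0,0],
    [8,0,0,0.5,0,0,0],
    [8,0,0,0,0,0,0],
    [8,0,0,0,0,0,0],
  ],
)

```text
clock: 20.95
tcp_pos: [0.4578, 0.0743, 0.0026]
ee_rot: [[-1.0, -0.0, -0.001], [-0.0, 1.0, 0.0], [0.001, 0.0, -1.0]]
contact_force: [0.6, 0.8, -0.1]
opening: 0.0801
grip_force: 0.0
```

```bash
python3 go.py 458.5 73.5 2.5 90
```

```text
wz rad 0.0 then shift cm [-0.07 -0.08  0.01] q6 -94.6 -> -94.6 t 20.95
```

carry_out(
  increments=[
    [5,0,0,0,0,0,0],
    [5,0,0,0,0,0,0],
    [5,0,0,0,0,0,0],
    [5,0,0,0,0,0,0],
    [5,0,0,0,0,0,0],
    [5,0,0,0,0,0,0],
    [5,0,0,0,0,0,0],
  ],
)

```text
clock: 21.53
tcp_pos: [0.458, 0.0743, 0.0029]
ee_rot: [[-1.0, -0.0, 0.0], [-0.0, 1.0, -0.0], [-0.0, -0.0, -1.0]]
contact_force: [-0.3, 0.7, 0.7]
opening: 0.0512
grip_force: 0.0
```

carry_out(
  increments=[
    [5,0,0,-0.5,0,0,0],
    [5,0,0,-1,0,0,0],
    [5,0,0,-1,0,0,0],
    [5,0,0,-1,0,0,0],
    [5,0,0,-1,0,0,0],
    [5,0,0,0,0,0,0],
  ],
)

```text
clock: 22.03
tcp_pos: [0.459, 0.0743, 0.0494]
ee_rot: [[-1.0, -0.0, 0.003], [-0.0, 1.0, -0.0], [-0.003, -0.0, -1.0]]
contact_force: [0.5, 0.4, -0.3]
opening: 0.05
grip_force: 0.0
```

```bash
python3 go.py 620 84.5 11 90;  python3 - <<'E'
from h import *
im=vision.camera("scene")
cv2.imwrite("pics/s3.png",cv2.resize(im[130:240,230:360],None,fx=5,fy=5))
E
```

```text
wz rad 0.0 then shift cm [-16.09   1.02   3.89] q6 -94.6 -> -94.6 t 22.0333
```

View pics/s3.png

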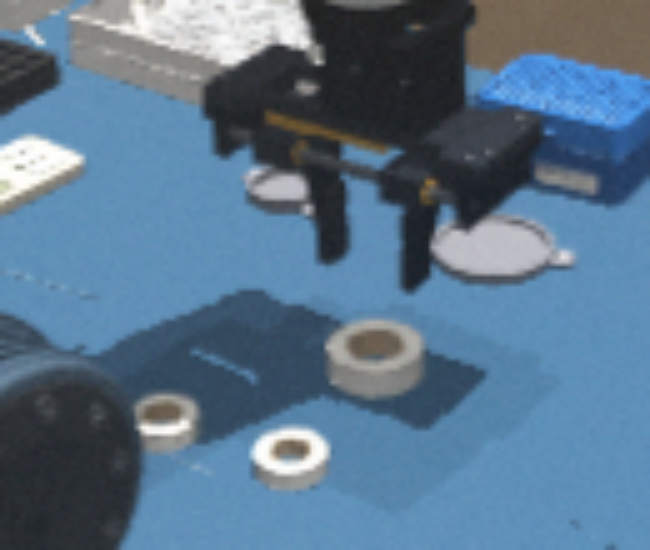

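```bash
python3 - <<'E'
from h import *
print("roll scene@19",plane("scene",[(304.5,199)],.019))
p=vision.camera_params("scene");K=np.array([[p['fx'],0,p['cx']],[0,p['fy'],p['cy']],[0,0,1]])
pts=np.array([[.459,.0743-.032,.049],[.459,.0743+.032,.049],[.459,.0743,.049],[.4585,.0735,.019]])
q=cv2.projectPoints(pts,p['rvec'],p['tvec'],K,p['dist'])[0].reshape(-1,2); print(q,(q-[230,130])*5)
E
```

```text
roll scene@19 [[0.4547041  0.07203976 0.019     ]]
[[313.33687074 192.89355007]
 [295.82792358 187.01483426]
 [304.47710064 189.91879307]
 [304.78386046 198.28968449]] [[416.6843537  314.46775036]
 [329.13961789 285.07417128]
 [372.38550321 299.59396536]
 [373.9193023  341.44842246]]
```

The visible tips are about 5 px (roughly 15 to 18 mm) above the projected TCP. So the fingers sit higher when spread ("TCP at the tips of the *shut* fingers"), and I need to go correspondingly lower for the roll.

carry_out(
  increments=[
    [7.6,0,0,0,0,0,0],
    [7.6,0,0,0,0,0,0],
    [7.6,0,0,0,0,0,0],
    [7.6,0,0,0,0,0,0],
    [7.6,0,0,1.5,0,0,0],
    [7.6,0,0,2,0,0,0],
    [7.6,0,0,1.2,0,0,0],
    [7.6,0,0,0.5,0,0,0],
    [7.6,0,0,0.2,0,0,0],
    [7.6,0,0,0,0,0,0],
    [7.6,0,0,0,0,0,0],
  ],
)

```text
clock: 23.0
tcp_pos: [0.4581, 0.0743, -0.006]
ee_rot: [[-1.0, -0.0, 0.0], [-0.0, 1.0, -0.0], [-0.0, -0.0, -1.0]]
contact_force: [-0.2, -0.0, -0.2]
opening: 0.0761
grip_force: 0.0
```

carry_out(
  increments=[
    [5.4,0,0,0.2,0,0,0],
    [5.4,0,0,0.2,0,0,0],
    [5.4,0,0,0,0,0,0],
    [5.4,0,0,0,0,0,0],
    [5.4,0,0,0,0,0,0],
    [5.4,0,0,0,0,0,0],
  ],
  force=12,
)

```text
clock: 23.5
tcp_pos: [0.458, 0.0743, -0.0101]
ee_rot: [[-1.0, -0.0, 0.0], [-0.0, 1.0, -0.0], [-0.0, -0.0, -1.0]]
contact_force: [-0.3, -0.5, 0.5]
opening: 0.0592
grip_force: 12.0
```

Gripped (59 mm, 12 N). Now lift it and go to the dish.

carry_out(
  increments=[
    [5.2,0,0,0,0,0,0],
    [5.2,0,0,-0.5,0,0,0],
    [5.2,0,0,-1,0,0,0],
    [5.2,0,0,-1.5,0,0,0],
    [5.2,0,0,-1,0,0,0],
    [5.2,0,0,0,0,0,0],
  ],
)

```text
clock: 24.0
tcp_pos: [0.4592, 0.0743, 0.0319]
ee_rot: [[-1.0, -0.0, 0.004], [-0.0, 1.0, -0.0], [-0.004, -0.0, -1.0]]
contact_force: [-0.3, 0.0, -1.3]
opening: 0.0591
grip_force: 12.0
```

carry_out(
  increments=[
    [5.2,-1,0.1,0,0,0,0],
    [5.2,-2,0.1,0,0,0,0],
    [5.2,-2,0.1,0,0,0,0],
    [5.2,-2,0.1,0,0,0,0],
    [5.2,-2,0.1,0,0,0,0],
    [5.2,-2,0.1,0,0,0,0],
    [5.2,-2,0.1,0,0,0,0],
    [5.2,-2,0.1,0,0,0,0],
    [5.2,-1.1,0.1,0,0,0,0],
    [5.2,0,0,0,0,0,0],
    [5.2,0,0,0,0,0,0],
  ],
)

```text
clock: 24.92
tcp_pos: [0.6187, 0.0834, 0.0289]
ee_rot: [[-1.0, -0.0, -0.001], [-0.0, 1.0, 0.0], [0.001, 0.0, -1.0]]
contact_force: [-0.9, -0.2, -0.4]
opening: 0.0591
grip_force: 12.0
```

```bash
python3 go.py 620 84.5 -6 90
```

```text
wz rad 0.0 then shift cm [-0.13  0.11  3.49] q6 -92.6 -> -92.6 t 24.9167
```

carry_out(
  increments=[
    [5.2,-0.13,0.11,0.5,0,0,0],
    [5.2,0,0,1,0,0,0],
    [5.2,0,0,1,0,0,0],
    [5.2,0,0,0.5,0,0,0],
    [5.2,0,0,0.3,0,0,0],
    [5.2,0,0,0.1,0,0,0],
    [5.2,0,0,0,0,0,0],
    [5.2,0,0,0,0,0,0],
  ],
)

```text
clock: 25.58
tcp_pos: [0.6203, 0.0844, -0.0041]
ee_rot: [[-1.0, -0.0, 0.0], [-0.0, 1.0, -0.0], [-0.0, -0.0, -1.0]]
contact_force: [-0.2, 0.9, -0.1]
opening: 0.0598
grip_force: 12.0
```

carry_out(
  increments=[
    [5.2,0,0,0.1,0,0,0],
    [5.2,0,0,0.1,0,0,0],
    [5.2,0,0,0,0,0,0],
    [7,0,0,0,0,0,0],
    [7,0,0,0,0,0,0],
    [7,0,0,0,0,0,0],
    [7,0,0,0,0,0,0],
  ],
)

```text
clock: 26.17
tcp_pos: [0.6202, 0.0844, -0.0061]
ee_rot: [[-1.0, -0.0, 0.0], [-0.0, 1.0, -0.0], [-0.0, -0.0, -1.0]]
contact_force: [0.9, 0.2, -0.2]
opening: 0.0692
grip_force: 0.0
```

carry_out(
  increments=[
    [7,0,0,-1,0,0,0],
    [7,0,0,-2,0,0,0],
    [7,0,0,-2,0,0,0],
    [7,0,0,-2,0,0,0],
    [7,0,0,-2,0,0,0],
    [7,0,0,-2,0,0,0],
    [7,0,0,-2,0,0,0],
    [7,0,0,0,0,0,0],
  ],
)

```text
clock: 26.83
tcp_pos: [0.6234, 0.0844, 0.1289]
ee_rot: [[-1.0, -0.0, 0.009], [-0.0, 1.0, -0.0], [-0.009, -0.0, -1.0]]
contact_force: [-0.1, -0.6, 0.9]
opening: 0.0701
grip_force: 0.0
```

```bash
python3 go.py 626 -77 10 90; python3 - <<'E'
from h import *
im=vision.camera("scene")
cv2.imwrite("pics/s4.png",cv2.resize(im[120:270,230:480],None,fx=3.1,fy=3.1))
E
```

```text
wz rad 0.0 then shift cm [ -0.15 -16.14  11.9 ] q6 -92.5 -> -92.5 t 26.8333
```

View pics/s4.png

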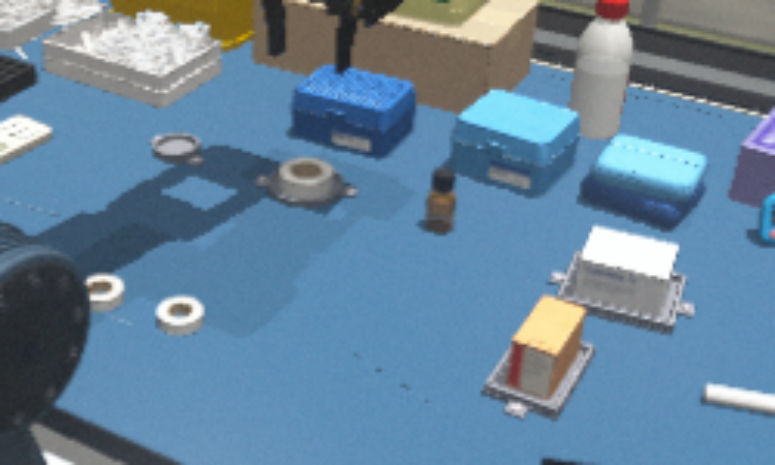

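The roll sits in its dish at (307,178) in the crop. Now the bottle.

carry_out(
  increments=[
    [7,-0.1,-1.1,0,0,0,0],
    [7,0,-2.5,0,0,0,0],
    [7,0,-2.5,0,0,0,0],
    [7,0,-2.5,0,0,0,0],
    [7,0,-2.5,0,0,0,0],
    [7,0,-2.5,0,0,0,0],
    [7,0,-1.6,0,0,0,0],
    [7,0,-0.9,0,0,0,0],
    [7,0,0,0,0,0,0],
    [7,0,0,0,0,0,0],
    [7,0,0,0,0,0,0],
  ],
)

```text
clock: 27.8
tcp_pos: [0.6206, -0.0756, 0.1231]
ee_rot: [[-1.0, -0.001, -0.002], [-0.001, 1.0, 0.001], [0.002, 0.001, -1.0]]
contact_force: [-0.3, 0.7, 0.4]
opening: 0.0702
grip_force: 0.0
```

```bash
python3 go.py 626 -77 7 90
```

```text
wz rad 0.001 then shift cm [-0.56 -0.16 11.61] q6 -107.2 -> -107.2 t 27.8
```

carry_out(
  increments=[
    [7,-0.5,-0.15,0,0,0,0],
    [7,0,0,1.5,0,0,0],
    [7,0,0,2,0,0,0],
    [7,0,0,2,0,0,0],
    [7,0,0,2,0,0,0],
    [7,0,0,1.6,0,0,0],
    [7,0,0,1.2,0,0,0],
    [7,0,0,0.8,0,0,0],
    [7,0,0,0.4,0,0,0],
    [7,0,0,0,0,0,0],
    [7,0,0,0,0,0,0],
  ],
)

```text
clock: 28.72
tcp_pos: [0.6268, -0.078, 0.0093]
ee_rot: [[-1.0, -0.001, 0.001], [-0.001, 1.0, -0.0], [-0.001, -0.0, -1.0]]
contact_force: [0.3, -0.5, -1.0]
opening: 0.07
grip_force: 0.0
```

carry_out(
  increments=[
    [5,0,0,0,0,0,0],
    [4.5,0,0,0,0,0,0],
    [4,0,0,0,0,0,0],
    [3.6,0,0,0,0,0,0],
    [3.3,0,0,0,0,0,0],
    [3,0,0,0,0,0,0],
    [2.5,0,0,0,0,0,0],
    [2.2,0,0,0,0,0,0],
    [2.2,0,0,0,0,0,0],
    [2.2,0,0,0,0,0,0],
  ],
  force=10,
)

```text
clock: 29.55
tcp_pos: [0.6262, -0.078, 0.0088]
ee_rot: [[-1.0, -0.0, -0.0], [-0.0, 1.0, 0.0], [0.0, 0.0, -1.0]]
contact_force: [-0.0, -0.2, 0.7]
opening: 0.0299
grip_force: 10.0
```

carry_out(
  increments=[
    [2.2,0,0,-0.5,0,0,0],
    [2.2,0,0,-0.5,0,0,0],
    [2.2,0,0,-0.5,0,0,0],
    [2.2,0,0,-0.5,0,0,0],
    [2.2,0,0,0,0,0,0],
  ],
)

```text
clock: 29.97
tcp_pos: [0.6272, -0.0784, 0.0303]
ee_rot: [[-1.0, -0.0, 0.002], [-0.0, 1.0, -0.001], [-0.002, -0.001, -1.0]]
contact_force: [0.0, -0.5, -0.7]
opening: 0.0298
grip_force: 10.0
```

```bash
python3 go.py 611.5 253.5 11 90; python3 - <<'E'
from h import *
im=vision.camera("scene")
cv2.imwrite("pics/s5.png",cv2.resize(im[100:230,300:440],None,fx=4.5,fy=4.5))
E
```

```text
wz rad 0.0 then shift cm [ 1.58 33.19  1.9 ] q6 -107.2 -> -107.2 t 29.9667
```

View pics/s5.png

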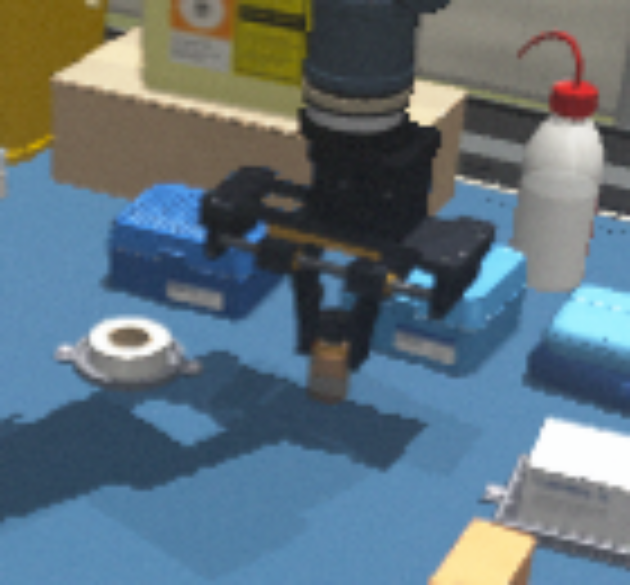

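The bottle is held upright at (330,370) in the crop. I'll raise it and carry it to its holder.

carry_out(
  increments=[
    [2.2,0,0,-1,0,0,0],
    [2.2,0,0,-2,0,0,0],
    [2.2,0,0,-2,0,0,0],
    [2.2,0,0,-1,0,0,0],
    [2.2,0,0,0,0,0,0],
    [2.2,0.4,0.8,0,0,0,0],
    [2.2,0.4,1.6,0,0,0,0],
    [2.2,0.4,2.2,0,0,0,0],
    [2.2,0.3,2.2,0,0,0,0],
    [2.2,0,2.2,0,0,0,0],
    [2.2,0,2.2,0,0,0,0],
    [2.2,0,2.2,0,0,0,0],
  ],
)

```text
clock: 31.02
tcp_pos: [0.6087, 0.0586, 0.0871]
ee_rot: [[-1.0, -0.001, -0.004], [-0.001, 1.0, 0.001], [0.004, 0.001, -1.0]]
contact_force: [0.7, 0.2, -0.4]
opening: 0.0296
grip_force: 10.0
```

carry_out(
  increments=[
    [2.2,0,2.2,0,0,0,0],
    [2.2,0,2.2,0,0,0,0],
    [2.2,0,2.2,0,0,0,0],
    [2.2,0,2.2,0,0,0,0],
    [2.2,0,2.2,0,0,0,0],
    [2.2,0,2.2,0,0,0,0],
    [2.2,0,2.2,0,0,0,0],
    [2.2,0,2.2,0,0,0,0],
    [2.2,0,1.4,0,0,0,0],
    [2.2,0,0.8,0,0,0,0],
    [2.2,0,0,0,0,0,0],
    [2.2,0,0,0,0,0,0],
  ],
)

```text
clock: 32.02
tcp_pos: [0.6103, 0.2538, 0.0881]
ee_rot: [[-1.0, -0.001, -0.001], [-0.001, 1.0, -0.001], [0.001, -0.001, -1.0]]
contact_force: [0.5, -0.6, -1.0]
opening: 0.0293
grip_force: 10.0
```

```bash
python3 go.py 611.5 253.5 13 90
```

```text
wz rad 0.001 then shift cm [-0.13 -0.03  7.51] q6 -77.1 -> -77.0 t 32.0167
```

carry_out(
  increments=[
    [2.2,-0.1,0,1,0,0,0],
    [2.2,0,0,1.5,0,0,0],
    [2.2,0,0,1.5,0,0,0],
    [2.2,0,0,1.5,0,0,0],
    [2.2,0,0,0.8,0,0,0],
    [2.2,0,0,0.5,0,0,0],
    [2.2,0,0,0.3,0,0,0],
    [2.2,0,0,0.2,0,0,0],
    [2.2,0,0,0,0,0,0],
    [2.2,0,0,0,0,0,0],
  ],
)

```text
clock: 32.85
tcp_pos: [0.6127, 0.254, 0.0164]
ee_rot: [[-1.0, -0.0, 0.001], [-0.0, 1.0, 0.0], [-0.001, 0.0, -1.0]]
contact_force: [-0.6, 0.8, -0.7]
opening: 0.0297
grip_force: 10.0
```

carry_out(
  increments=[
    [2.2,0,0,0.2,0,0,0],
    [2.2,0,0,0.15,0,0,0],
    [2.2,0,0,0,0,0,0],
    [2.2,0,0,0,0,0,0],
    [2.2,0,0,0,0,0,0],
  ],
)

```text
clock: 33.27
tcp_pos: [0.6126, 0.2542, 0.0127]
ee_rot: [[-1.0, -0.0, 0.001], [-0.0, 1.0, 0.0], [-0.001, 0.0, -1.0]]
contact_force: [0.0, 0.8, 2.0]
opening: 0.0296
grip_force: 10.0
```

Floor contact (2 N up). Let go and rise.

carry_out(
  increments=[
    [3.2,0,0,0,0,0,0],
    [3.4,0,0,0,0,0,0],
    [3.8,0,0,0,0,0,0],
    [4.5,0,0,0,0,0,0],
    [5.5,0,0,0,0,0,0],
    [5.5,0,0,0,0,0,0],
    [5.5,0,0,0,0,0,0],
    [5.5,0,0,0,0,0,0],
  ],
)

```text
clock: 33.93
tcp_pos: [0.6121, 0.2539, 0.0122]
ee_rot: [[-1.0, -0.0, -0.0], [-0.0, 1.0, -0.0], [0.0, -0.0, -1.0]]
contact_force: [0.7, 0.5, 0.7]
opening: 0.0538
grip_force: 0.0
```

carry_out(
  increments=[
    [5.5,0,0,-1,0,0,0],
    [5.5,0,0,-2,0,0,0],
    [5.5,0,0,-2,0,0,0],
    [5.5,0,0,-2,0,0,0],
    [5.5,0,0,-2,0,0,0],
    [5.5,0,0,-2,0,0,0],
    [5.5,0,0,-2,0,0,0],
    [5.5,0,0,-2,0,0,0],
    [5.5,0,0,0,0,0,0],
  ],
)

```text
clock: 34.68
tcp_pos: [0.6153, 0.2548, 0.168]
ee_rot: [[-1.0, -0.0, 0.01], [-0.0, 1.0, 0.002], [-0.01, 0.002, -1.0]]
contact_force: [0.3, 0.2, 1.9]
opening: 0.0548
grip_force: 0.0
```

carry_out(
  increments=[
    [5.5,3,0,0,0,0,0],
    [5.5,3,0,0,0,0,0],
    [5.5,3,0,0,0,0,0],
    [5.5,3,0,0,0,0,0],
    [5.5,3,0,0,0,0,0],
    [5.5,1,0,0,0,0,0],
    [5.5,0,0,0,0,0,0],
    [5.5,0,0,0,0,0,0],
  ],
)

```text
clock: 35.35
tcp_pos: [0.4533, 0.2542, 0.1626]
ee_rot: [[-1.0, -0.001, 0.002], [-0.001, 1.0, 0.0], [-0.002, 0.0, -1.0]]
contact_force: [-0.4, -0.3, 0.1]
opening: 0.0547
grip_force: 0.0
```

```bash
python3 - <<'E'
from h import *
t=vision.camera("top"); s=vision.camera("scene")
cv2.imwrite("pics/ft.png",t)
cv2.imwrite("pics/f.png",np.vstack([cv2.resize(t[120:220,210:440],(780,339),interpolation=2),cv2.resize(s[140:255,250:520],(780,255)) if 0 else cv2.resize(s[150:245,255:475],(600,259))[:, :600].copy() if 0 else cv2.copyMakeBorder(cv2.resize(s[150:245,255:475],(600,259)),0,0,0,180,0)]))
E
```

```text
(no output)
```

View pics/f.png

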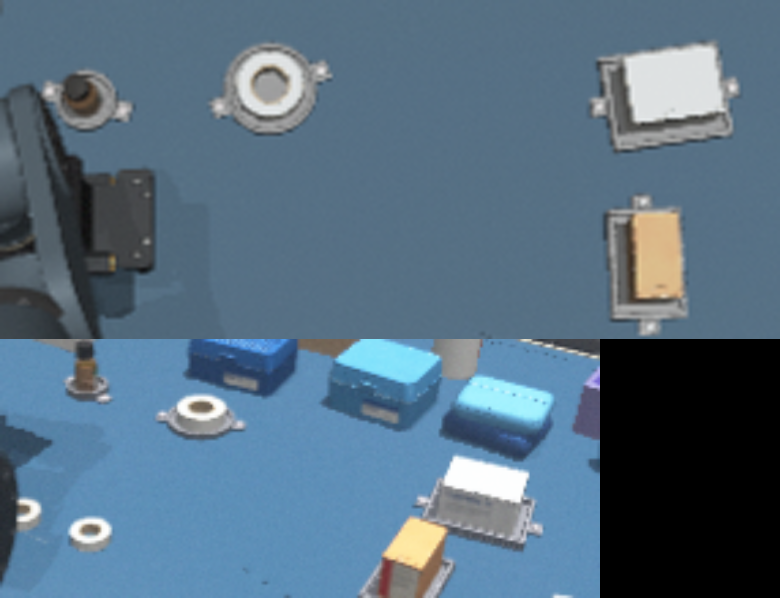

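All four stand in their pockets, upright. I'll check the centres against the limits with the final top view.

```bash
python3 - <<'E'
from h import *
k=6; big=cv2.resize(cv2.imread("pics/ft.png"),None,fx=k,fy=k,interpolation=cv2.INTER_CUBIC)
H,S,V=cv2.split(cv2.cvtColor(big,cv2.COLOR_BGR2HSV))
for nm,m,b,z in [("LC",V>195,(380,125,436,168),.051),("SC",(H<40)&(S>60)&(V>150),(385,172,420,222),.057),("tape",V>188,(275,130,308,162),.023)]:
    x0,y0,x1,y1=[v*k for v in b]; q=np.zeros(m.shape,np.uint8); q[y0:y1,x0:x1]=m[y0:y1,x0:x1]*255
    q=cv2.morphologyEx(q,cv2.MORPH_OPEN,np.ones((25,25),np.uint8))
    cn=max(cv2.findContours(q,0,1)[0],key=cv2.contourArea).reshape(-1,2)
    c,s,a=cv2.minAreaRect((plane("top",(cn+.5)/k-.5,z)[:,:2]*1000).astype(np.float32)); print(nm,np.round(c,1),np.round(s,1),round(a,1))
E
```

```text
LC [ 606.4 -280.2] [62.  81.9] 6.5
SC [ 450.7 -257.5] [39.9 73.7] 89.7Traceback (most recent call last):
  File "<stdin>", line 7, in <module>
ValueError: max() iterable argument is empty
```

```bash
python3 -c "
from rig import env
print(env.job_done())"
```

```text
the job is handed in; nothing more can be done
None
```

The bottle, tape roll, small carton and large carton each stand upright in their own grey holders, let go. In the final view both cartons measured within about 2.5 mm of centre. The tape and bottle were released within about 1 mm of centre by the arm's reading and looked seated. The job was handed in at about 35 s, but the hand-in gave no verdict back.

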